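# Face up the spice jars with the sliding paddle

## Task

On the pantry counter, push the upright metal paddle of the wooden jar rack from behind with the fingertips, along its rod, so that it slides the two spice jars towards the lip, until its spring pin drops into the notch between the two ridges of the catch; stop there and draw the hand back clear. Push gently and not past the notch. Do not pinch or lift anything, keep the fingers off the jars, leave them standing in the lane, and leave the honey jar, tin and mug beside the rack alone.

Things in the scene. Friction and masses are not known exactly. Their poses are not given: they have to be found in the camera images.
- rack: Fixed wooden rack 140 (x) x 380 (y) x 62 mm; origin: centre of underside. +y: the way to push. Board 12 mm thick; 58 mm lane at x -59 to -1 mm between walls 32 mm high all along; lip at y +182 to +190, 40 mm high. Guide rod (10 mm) along y at x +22, z 50; end posts 62 mm high at x 11 to 33, y +-182 mm. The lane behind the paddle is empty.
- paddle: Metal paddle on a plastic carriage; rack's axes; slides along rack y only, origin at rack x 0, z 0, mid-thickness of the plate, y -120 to +62 mm (starts at -120 to -90). Plate: 10 mm thick (y), x -55 to -5, z 16 to 92 mm. Carriage: x 12 to 62, y +-18, z 38 to 64 mm. About 1 N of friction, some 3 N with both jars; stays where it is left.
- paddle_back (a point): The middle of the paddle plate's back face (the one to push), 54 mm above the counter; its axes are the rack's. Push it towards +y of the rack.
- pin (a joint): Lift of the spring pin in the carriage, m: 0 when down (before the catch, or in the notch), about 0.0035 on top of a ridge. Its 18 mm steel knob above the carriage visibly rises and drops. Spring force 9 to 12 N; from about 4 mm before the notch it draws the paddle in by itself. Some 8 N more push would drive it over the second ridge.
- pin_tip (a point): Centre of the pin's round tip (radius 5 mm), 48 mm beside the paddle's origin along the rack's x, at the same y as the paddle's origin; 21.5 mm above the counter when down.
- catch: Fixed steel plate 30 (x) x 60 (y) x 4 mm on the rack's board at rack x +48, y +15 to +50 mm (varies); rack's axes; origin: centre of underside. Two half-round ridges 4 mm high across it at y -7.6 and +7.6 mm, the notch between. The pin meets the first ridge 15 mm before the notch (8 to 10 N more push), is over its top 7.6 mm before, then the push dips.
- jar_a_mid (a point): Mid-height centre of the spice jar next to the paddle: glass jar, 52 mm diameter, 70 mm high, loose, 0.08 to 0.15 kg, standing in the lane.
- jar_b_mid (a point): Mid-height centre of the second spice jar, alike, standing farther along the lane towards the lip.
- honey: Bystander: closed glass jar, 64 mm diameter, 95 mm high, beside the rack at its +x side; origin: centre of its underside.
- tin: Bystander: steel can, 68 mm diameter, 85 mm high, beside the rack at its -x side; origin: centre of its underside.
- mug: Bystander: white mug, 76 mm diameter, 90 mm high, beside the rack at its +x side; origin: centre of its underside.
Mind the look-alikes: they are no part of the job. What is shaped like the part that bears jar_b_mid but red is not meant.

How it is judged:
At the end, for the whole second after the job is handed in: The pin is down (lift under 1.5 mm) in the notch, within 3 mm of its centre, the paddle is at rest, and both jars stand upright on the board in the lane, between the paddle and the lip, the first within about 40 mm of the paddle's face (y of pin_tip in the frame of catch between -0.003 and 0.003 m and value of joint pin below 0.0015 m and linear speed of paddle below 0.005 m/s and angle between each of jar_a_mid, jar_b_mid's own z axis and vertical below 0.1 rad and z of jar_a_mid in the frame of rack between 0.042 and 0.052 m and x of jar_a_mid in the frame of rack between -0.038 and -0.022 m and z of jar_b_mid in the frame of rack between 0.042 and 0.052 m and x of jar_b_mid in the frame of rack between -0.038 and -0.022 m and y of jar_a_mid in the frame of paddle between 0.025 and 0.07 m and y of jar_b_mid in the frame of paddle above 0.075 m and y of jar_b_mid in the frame of rack below 0.165 m); the robot touches nothing.
It fails at once if the paddle is pushed past the notch (over the second ridge) (y of pin_tip in the frame of catch above 0.008 m).
It fails at once if the paddle is pinched or handled other than from behind (contact force between the fingers and paddle above 1 N and y of the grasp point in the frame of paddle above -0.003 m).
It fails at once if the paddle is pushed hard (over 30 N) (contact force between any of the arm, the fingers and paddle above 30 N).
It fails at once if a spice jar is touched by the hand, lifted or knocked over (contact force between any of the arm, the fingers and jar_a above 1.5 N or z of any of jar_a_mid, jar_b_mid in the frame of rack above 0.06 m or angle between any of jar_a_mid, jar_b_mid's own z axis and vertical above 0.5 rad or contact force between any of the arm, the fingers and jar_b above 1.5 N).
It fails at once if the honey jar, tin or mug is moved (over 15 mm) (distance of any of honey, tin, mug from where it was at the start of the episode above 0.015 m).
It also fails if it takes over 61 s, if anything falls off the work surface, if the arm or the gripper's body presses on something with over 40 N, if the wrist force passes 120 N, or if a joint passes its speed limit or range.

## Robot

A 7-joint arm with a two-finger parallel gripper is mounted at the origin on the work surface. World frame = base frame: x ahead of the robot, y to its left, z up, the work surface at z = 0. Lengths are in m, angles in rad, forces in N, time in s.
With the tool pointing down it reaches from about 0.4 to 0.85 m from the base axis. Payload 10.4 kg.
Tool frame: the origin (TCP) lies at the very end of the fingers, on their centre line; the grasp point (between the pads) lies 19 mm behind it; z points along the fingers, y is the line along which they close (so a half turn about z gives the same grasp; the last joint's range is limited). The gripper opens to 87 mm and grips with 3 to 60 N. Pads are 19 mm wide; open, the fingers measure 117 mm over their backs; the gripper's body (75 mm by 190 mm) begins 51 mm behind the grasp point.
Start: joints at [-1.301, 0.332, -0.065, 1.46, 0.022, 1.35, -0.088], TCP at [0.18, 0.598, 0.223] pointing down, gripper open.
Joint ranges: [-2.6, 2.6], [-0.5, 2.12], [-1.47, 1.34], [0.16, 2.42], [-1.27, 4.41], [0.06, 2.06], [-2.6, 2.6]. Speed limits (rad/s): [2.22, 2.22, 2.79, 2.79, 3.14, 3.14, 3.14].

## Interface

Orientations are given as a unit quaternion [x, y, z, w].
In Python, from bench import * gives the robot as it stands.
- The arm moves only by the tool step_arm, never from a script. Its arguments are lists of equal length, an entry for each row: "delta_pos": the shift along the world's x, y, z in units of 25 mm (1.0 is 25 mm), a list of three; "turn": the turn about the world's z in units of 0.12 rad (1.0 is 0.12 rad). In form: {"delta_pos": [[tx, ty, tz], ...], "turn": [turn, ...]}. A call has 1 to 12 rows; each row shifts and turns the commanded pose from where the row before left it; what a row does not reach is not made up. A row lasts 1/10 s, in which the tool goes at most 50 mm and 8.59 degrees, less where a joint would pass 70% of its speed; a pose out of reach is approached as far as the arm can. A call with a number of a shift or a turn outside -1 to 1 is refused whole. A call with a gripper value outside its range is refused whole. "grip" is the closure, from 0 (fully open) to 1 (shut), set as the call begins (left out, the last holds). The fingers move at their own pace and stop on an object; "newtons" is the grip in N (left out, the last holds). Time passes only in rows, so rows that do not move let the fingers close. It gives the time, the measured TCP pose, the force, the opening and the grip force at its end, in the units of the state.
- read_state(): the state, without advancing time (a new reading comes with each control period).
- camera(name): name is "scene" or "side" or "wrist"; returns a dict with "image" (384x512x3 uint8, red, green, blue), "z_map" (384x512 float32, m along the optical axis (not along the pixel's ray), 0 where there is no reading), "mtx" (3x3 intrinsics, pixels), "view" (4x4, takes a point from world to camera coordinates). Camera axes: x right, y up, looking along -z (the intrinsics and any distortion apply to the point x, -y, -z); pixel columns grow to the right and rows downward; lengths in m; the calibration is good to about 2 mm. A picture is of the moment at which its call begins.
- close_job(): hands the job in; it is judged then, once.
The state is a dict: "time": time; "joint_positions": joint angles; "joint_vel": joint speeds; "joint_torque": joint torques, N m; "ee_pos": TCP position; "eef_rot": TCP orientation; "ft_force": force on the tool from outside, world axes, zero at the start; "torque": the same for the moment, N m; "width": finger opening in m; "grip_force": force on a finger pad.
Only numpy, scipy, OpenCV 4.12 (cv2) and the standard library are available. Lean on these libraries where they do the work, as an engineer would, in place of code of your own. Each camera call takes 0.05 s, during which the arm holds its last target. There are 200 camera calls.

## Working session

There is one attempt and no reset: what is moved stays moved. The work goes in short steps, Python scripts to look and compute and a tool call to move; the robot and the scene stay as the last step left them, time stands still between calls to the robot, and variables do not carry over. Pictures are saved under pics/ and viewed, at most 10 in all, crops included, and the job is handed in when it is done.

Besides the shell and the picture viewer there is one more tool, called after ">>>" as name(argument=value, ...), one argument or row to a line, values as JSON. step_arm: Moves the arm, as the interface text tells. Shifts and turns lie within -1 to 1; 1 stands for 25 mm of shift or 0.12 rad of turn. Its arguments: {"type":"object","properties":{"delta_pos":{"type":"array"},"turn":{"type":"array"},"grip":{"type":"number"},"newtons":{"type":"number"}},"required":["delta_pos","turn"]}

```bash
mkdir -p pics; cat > h.py <<'E'
from bench import *
import numpy as np, cv2
def shot(n,f):
    c=camera(n); np.savez('pics/'+f+'.npz',**{k:c[k] for k in('image','z_map','mtx','view')})
    cv2.imwrite('pics/'+f+'.png',c['image'][:,:,::-1]); return c
def ld(f): return dict(np.load('pics/'+f+'.npz'))
def cloud(c):
    v,u=np.mgrid[0:384,0:512]; z=c['z_map']; K=c['mtx']
    p=np.stack([(u-K[0,2])/K[0,0]*z,-(v-K[1,2])/K[1,1]*z,-z],-1)
    T=np.linalg.inv(c['view']); return p@T[:3,:3].T+T[:3,3]
E
python3 - <<'E'
from h import *
a=shot('scene','s0');b=shot('side','d0');w=shot('wrist','w0')
print(read_state())
for c in(a,b,w):print(np.linalg.inv(c['view'])[:3,3])
cv2.imwrite('pics/ab.png',cv2.resize(np.hstack([a['image'],b['image']])[:,:,::-1],(800,300)))
E
```

```text
{'time': 0.15, 'joint_positions': array([-1.30059799,  0.33270597, -0.06467063,  1.46067207,  0.02157526,
        1.34990318, -0.08848757]), 'joint_vel': array([-9.01150795e-05, -7.70363777e-04, -2.79404139e-04, -1.39928524e-03,
        2.02213879e-04, -6.49196332e-04,  6.29112322e-04]), 'joint_torque': array([ 6.71089711e-04, -6.23630762e+01,  2.44449667e-02, -3.90149081e+01,
       -6.13770029e-02,  3.72356514e-02,  1.07125184e-04]), 'ee_pos': array([0.18032757, 0.59814872, 0.22198602]), 'eef_rot': array([ 1.45879457e-01,  9.89302247e-01, -4.93798762e-04, -5.97546813e-05]), 'ft_force': array([ 0.45939333,  0.49746823, -0.24690341]), 'torque': array([-0.0521433 , -0.03158593,  0.04382117]), 'grip_force': 0.0, 'width': 0.08668972379009021}
[ 0.84644059 -0.31874018  0.75186135]
[ 0.11999804 -0.46640242  0.76614898]
[0.1046137  0.62155769 0.38436457]
```

View pics/s0.png

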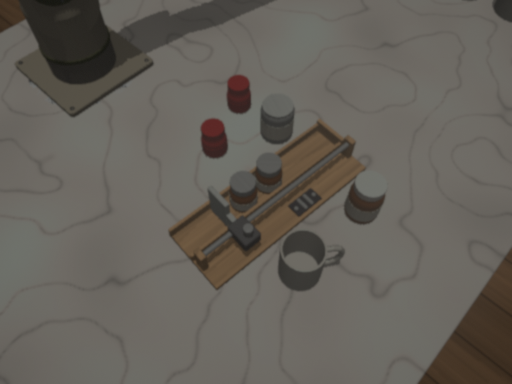

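View pics/d0.png

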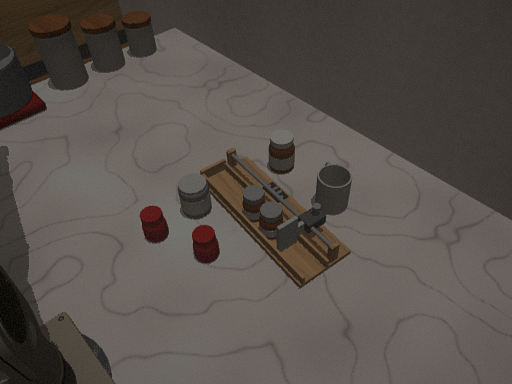

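Scene view: the rack runs from its rear post (200,257) to the lip (335,135). The paddle plate is at (220,205), the knob at (248,229) and the catch at (305,202). Candidates for the two jars are the lane jars at (243,190) and (268,172). The red look-alikes at (213,137) and (238,93) stand outside the rack, as do the tin (277,118), honey (367,195) and mug (302,260).

```bash
cat >> h.py <<'E'
def rackpose(cs):
    pts=[]
    for c in cs:
        P=cloud(c); hsv=cv2.cvtColor(c['image'],cv2.COLOR_RGB2HSV)
        m=(c['z_map']>0)&(P[...,2]>.006)&(P[...,2]<.045)&(hsv[...,0]<20)&(hsv[...,0]>4)&(hsv[...,1]>70)
        m=cv2.morphologyEx(m.astype(np.uint8),cv2.MORPH_OPEN,np.ones((2,2)))
        m=cv2.morphologyEx(m,cv2.MORPH_CLOSE,np.ones((9,9)))
        n,l,s,_=cv2.connectedComponentsWithStats(m)
        ok=[i for i in range(1,n) if np.linalg.norm(np.median(P[l==i],0)[:2])<.95]
        i=max(ok,key=lambda i:s[i,4]); q=P[(l==i)&(P[...,2]>.006)&(P[...,2]<.045)]; pts.append(q)
    return pts
E
python3 - <<'E'
from h import *
a,b=ld('s0'),ld('d0')
for q in rackpose([a,b])+[np.vstack(rackpose([a,b]))]:
    r=cv2.minAreaRect(q[:,:2].astype(np.float32)); print(len(q),r)
for c,pts in((a,[(220,205),(243,190),(268,172),(248,229),(305,202),(200,257),(335,135),(277,118),(302,260),(367,195),(213,137)]),(b,[(288,232),(270,210),(254,190),(318,212),(278,190),(332,252),(232,158)])):
    P=cloud(c)
    for u,v in pts: print((u,v),P[v,u].round(3))
E
python3 - <<'E'
import sys;sys.path.insert(0,'.')
import cv2
i=cv2.imread('pics/s0.png')[70:290,160:400]
cv2.imwrite('pics/crop.png',cv2.convertScaleAbs(cv2.resize(i,None,fx=2.7,fy=2.7,interpolation=2)[:600,:648],alpha=1.6))
E
```

```text
9070 ((0.5709785223007202, 0.022844910621643066), (0.3817789554595947, 0.1337270885705948), 84.15540313720703)
4956 ((0.5984275341033936, 0.019914373755455017), (0.37815558910369873, 0.2078799605369568), 84.29965209960938)
14026 ((0.5971267819404602, 0.01929163932800293), (0.38135555386543274, 0.2076929211616516), 83.44291687011719)
(220, 205) [ 0.538 -0.079  0.081]
(243, 190) [ 0.546 -0.03   0.079]
(268, 172) [0.553 0.026 0.082]
(248, 229) [ 0.607 -0.082  0.087]
(305, 202) [0.62  0.059 0.014]
(200, 257) [ 0.576 -0.163  0.061]
(335, 135) [0.571 0.207 0.037]
(277, 118) [0.479 0.133 0.078]
(302, 260) [ 0.689 -0.031  0.003]
(367, 195) [0.712 0.101 0.093]
(213, 137) [0.414 0.022 0.065]
(288, 232) [ 0.525 -0.074  0.064]
(270, 210) [ 0.529 -0.017  0.081]
(254, 190) [0.545 0.049 0.081]
(318, 212) [ 0.608 -0.08   0.064]
(278, 190) [0.626 0.059 0.015]
(332, 252) [ 0.56  -0.163  0.05 ]
(232, 158) [0.602 0.196 0.043]
```

View pics/crop.png

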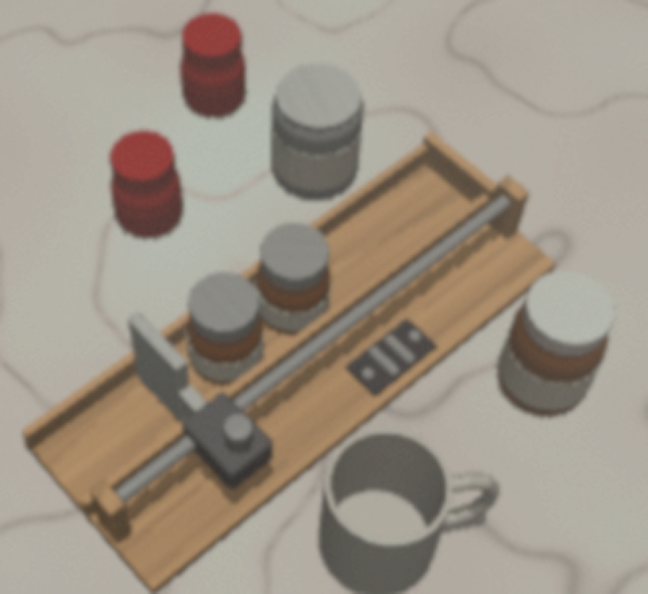

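The crop confirms the grey-lidded jars in the lane, with the paddle behind them and the catch's two ridges at crop (385,355). Red jars are outside the rack. Next I refine the knob and catch positions in the rack frame.

```bash
cat >> h.py <<'E'
O=np.array([.572,.023]);YAW=np.deg2rad(-5.8)
X=np.array([np.cos(YAW),np.sin(YAW)]);Y=np.array([-np.sin(YAW),np.cos(YAW)])
def rack(P): d=P[...,:2]-O; return np.stack([d@X,d@Y,P[...,2]],-1)
E
python3 - <<'E'
from h import *
for f in('s0','d0'):
    c=ld(f);R=rack(cloud(c));g=cv2.cvtColor(c['image'],cv2.COLOR_RGB2GRAY);x,y,z=R[...,0],R[...,1],R[...,2]
    hsv=cv2.cvtColor(c['image'],cv2.COLOR_RGB2HSV)
    def s(n,m): print(f,n,m.sum(),np.percentile(x[m],[3,50,97]).round(4),np.percentile(y[m],[3,50,97]).round(4))
    s('catch',(hsv[...,1]<60)&(x>.03)&(x<.066)&(y>0)&(y<.09)&(z>.006)&(z<.025))
    s('knob',(z>.070)&(x>.03)&(x<.07)&(y<0)&(y>-.14))
    s('plate',(z>.055)&(x<-.008)&(x>-.05)&(y<-.075)&(y>-.14))
    s('platetop',(z>.089)&(x<0)&(x>-.07)&(y<-.075)&(y>-.14))
    s('jars',(z>.076)&(x<.0)&(x>-.06)&(y>-.08)&(y<.1))
    s('board',(hsv[...,1]>70)&(z<.017)&(z>.007)&(abs(x)<.1)&(abs(y)<.23))
    s('posts',(hsv[...,1]>70)&(z<.067)&(z>.057)&(abs(x)<.1)&(abs(y)<.23))
    m=(hsv[...,1]>70)&(z<.067)&(z>.057)&(abs(x)<.1)&(abs(y)<.23)
    s('p-',m&(y<0));s('p+',m&(y>0)&(x>0))
    # gray profile across the catch
    m=(hsv[...,1]<60)&(x>.04)&(x<.056)&(y>0)&(y<.09)&(z>.006)&(z<.025)
    b=(y[m]*500).astype(int)
    print([(int(k)*2,int(g[m][b==k].mean())) for k in np.unique(b)])
E
```

```text
s0 catch 393 [0.0309 0.0439 0.0565] [0.0118 0.0398 0.0676]
s0 knob 95 [0.0362 0.0443 0.0516] [-0.1081 -0.1012 -0.0934]
s0 plate 281 [-0.0481 -0.0262 -0.0094] [-0.1055 -0.104  -0.0958]
s0 platetop 132 [-0.0572 -0.0327 -0.0111] [-0.105  -0.1003 -0.0957]
s0 jars 920 [-0.0541 -0.0334 -0.0134] [-0.0646 -0.0266  0.0333]
s0 board 7386 [-0.0625  0.0195  0.0634] [-0.1838 -0.021   0.1745]
s0 posts 256 [-0.0366  0.0108  0.0274] [-0.1882 -0.0567  0.1836]
s0 p- 169 [-0.0389  0.0095  0.0272] [-0.1885 -0.179  -0.0021]
s0 p+ 60 [0.0073 0.0181 0.0947] [0.1002 0.1784 0.1848]
[(10, 48), (12, 50), (14, 56), (16, 61), (18, 57), (20, 49), (22, 50), (24, 46), (26, 50), (28, 62), (30, 74), (32, 77), (34, 64), (36, 66), (38, 54), (40, 47), (42, 54), (44, 71), (46, 77), (48, 78), (50, 66), (52, 56), (54, 50), (56, 47), (58, 51), (60, 57), (62, 59), (64, 56), (66, 56), (68, 52)]
d0 catch 111 [0.0408 0.0484 0.0557] [0.0134 0.0412 0.0692]
d0 knob 66 [0.0333 0.0398 0.0482] [-0.106  -0.0997 -0.0915]
d0 plate 236 [-0.0494 -0.0317 -0.013 ] [-0.1034 -0.1017 -0.0943]
d0 platetop 98 [-0.0592 -0.037  -0.0137] [-0.1028 -0.0982 -0.0928]
d0 jars 606 [-0.0572 -0.0373 -0.0165] [-0.0635 -0.0256  0.0361]
d0 board 3776 [-0.0753 -0.0182  0.0608] [-0.1859 -0.0387  0.1766]
d0 posts 259 [-0.0576  0.009   0.0971] [-0.1854 -0.0016  0.1854]
d0 p- 138 [-0.0575 -0.0286  0.0247] [-0.1862 -0.0648 -0.0011]
d0 p+ 88 [0.0061 0.0887 0.099 ] [0.092  0.1219 0.1866]
[(10, 28), (12, 35), (14, 43), (16, 35), (18, 58), (20, 40), (22, 44), (24, 41), (26, 41), (28, 40), (30, 49), (32, 70), (34, 78), (36, 87), (38, 62), (40, 48), (42, 39), (44, 44), (46, 61), (48, 68), (50, 76), (52, 62), (54, 48), (56, 49), (58, 39), (60, 31), (62, 44), (64, 38), (66, 57), (68, 45), (70, 33), (72, 44)]
```

>>> step_arm(
  delta_pos=[
    [1,-1,0],
    [1,-1,0],
    [1,-1,0],
    [1,-1,0],
    [1,-1,0],
    [1,-1,0],
    [1,-1,0],
    [1,-1,0],
    [1,-1,0],
    [1,-1,0],
    [1,-1,0],
    [1,-1,0],
  ],
  turn=[-1,-1,-1,-1,-1,-1,-1,-1,-1,-1,-1,-0.5],
  grip=1,
  newtons=10,
)

```text
time: 1.35
ee_pos: [0.4811, 0.2972, 0.2225]
eef_rot: [0.744, 0.668, -0.0, -0.0]
ft_force: [0.2, 0.2, 1.3]
width: 0.003
grip_force: 0.0
```

Notch minus paddle origin is about 140 mm along the rack in both views. Next I go behind the paddle.

>>> step_arm(
  delta_pos=[
    [0.15,-1,0],
    [0.15,-1,0],
    [0.15,-1,0],
    [0.15,-1,0],
    [0.15,-1,0],
    [0.15,-1,0],
    [0.15,-1,0],
    [0.15,-1,0],
    [0.15,-1,0],
    [0.15,-1,0],
    [0.15,-1,0],
    [0.07,-1,0],
  ],
  turn=[0,0,0,0,0,0,0,0,0,0,0,0],
)

```text
time: 2.55
ee_pos: [0.5233, -0.0026, 0.2224]
eef_rot: [0.742, 0.67, -0.0, -0.0]
ft_force: [-0.1, 0.8, 0.5]
width: 0.0004
grip_force: 0.0
```

>>> step_arm(
  delta_pos=[
    [0,-1,0],
    [0,-1,0],
    [0,-1,0],
    [0,-1,0],
    [0,-0.8,0],
    [0,0,-1],
    [0,0,-1],
    [0,0,-1],
    [0,0,-1],
    [0,0,0],
    [0,0,0],
  ],
  turn=[0,0,0,0,0,0,0,0,0,0,0],
)

```text
time: 3.65
ee_pos: [0.5233, -0.1217, 0.123]
eef_rot: [0.742, 0.67, -0.0, -0.0]
ft_force: [0.3, 0.1, 0.2]
width: 0.0003
grip_force: 0.0
```

```bash
python3 - <<'E'
from h import *
s=read_state();print(s['ee_pos'],s['eef_rot'],rack(s['ee_pos']),s['ft_force'],s['width'])
a=shot('scene','s1');b=shot('side','d1')
cv2.imwrite('pics/m1.png',np.hstack([cv2.resize(a['image'][80:330,120:400],(400,357)),cv2.resize(b['image'][100:330,160:420],(400,357))])[:,:,::-1])
E
```

```text
[ 0.52332307 -0.12166431  0.12296839] [ 7.42260855e-01  6.70110986e-01 -2.90767259e-04 -7.47002484e-05] [-0.0338085  -0.14884285  0.12296839] [0.32171815 0.09923573 0.18902383] 0.00030723389184315463
```

View pics/m1.png

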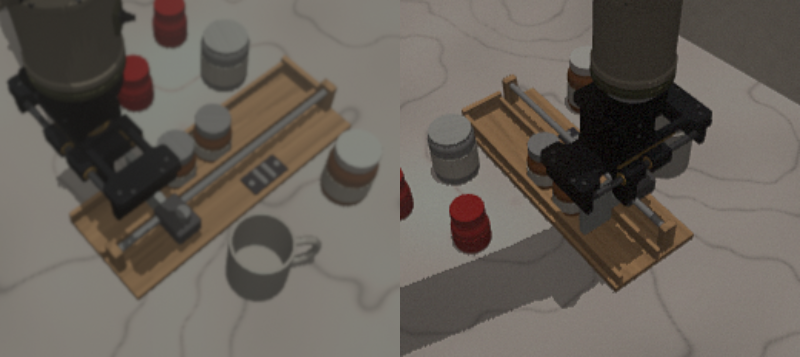

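Scene view: gripper aligned across the rack, hanging behind the plate. The knob at (180,205) and catch at (265,173) stay visible. Lowering next.

>>> step_arm(
  delta_pos=[
    [0,0,-0.6],
    [0,0,-0.6],
    [0,0,-0.6],
    [0,0,-0.6],
    [0,0,-0.5],
    [0,0,0],
    [0,0,0],
  ],
  turn=[0,0,0,0,0,0,0],
)

```text
time: 4.45
ee_pos: [0.5233, -0.1218, 0.05]
eef_rot: [0.742, 0.67, -0.0, -0.0]
ft_force: [-0.1, -0.0, 0.1]
width: 0.001
grip_force: 0.0
```

>>> step_arm(
  delta_pos=[
    [0.02,0.2,0],
    [0.02,0.2,0],
    [0.02,0.2,0],
    [0.02,0.2,0],
    [0.02,0.2,0],
    [0.02,0.2,0],
    [0.02,0.2,0],
    [0.02,0.2,0],
    [0.02,0.2,0],
    [0,0,0],
    [0,0,0],
  ],
  turn=[0,0,0,0,0,0,0,0,0,0,0],
)

```text
time: 5.55
ee_pos: [0.5279, -0.0764, 0.0501]
eef_rot: [0.742, 0.67, 0.0, 0.0]
ft_force: [-0.9, 0.6, -0.3]
width: 0.0005
grip_force: 0.0
```

```bash
cat >> h.py <<'E'
def where(f):
    s=read_state();print('tcp',rack(s['ee_pos']).round(4),'F',np.dot(s['ft_force'][:2],Y).round(2),'t',s['time'])
    for n in('scene','side'):
        c=shot(n,f+n);R=rack(cloud(c));x,y,z=R[...,0],R[...,1],R[...,2]
        hsv=cv2.cvtColor(c['image'],cv2.COLOR_RGB2HSV)
        m=(z>.070)&(z<.100)&(x>.03)&(x<.06)&(abs(y)<.15)
        if m.sum()<20: print(n,'none');continue
        y0=np.median(y[m]);m&=abs(y-y0)<.015
        print(n,m.sum(),'knob x,y,ztop',np.median(x[m]).round(4),np.median(y[m]).round(4),np.percentile(z[m],[50,90]).round(4))
E
python3 -c "
from h import *
where('p1')"
```

```text
tcp [-0.0338 -0.1034  0.0501] F 0.46 t 5.55
scene 81 knob x,y,ztop 0.0458 -0.0897 [0.0854 0.0871]
side none
```

Contact made: the paddle has moved 11 mm with the hand. Next I go most of the way at a gentle pace.

>>> step_arm(
  delta_pos=[
    [0.02,0.2,0],
    [0.02,0.2,0],
    [0.02,0.2,0],
    [0.02,0.2,0],
    [0.02,0.2,0],
    [0.02,0.2,0],
    [0.02,0.2,0],
    [0.02,0.2,0],
    [0.02,0.2,0],
    [0.02,0.2,0],
  ],
  turn=[0,0,0,0,0,0,0,0,0,0],
)

```text
time: 6.65
ee_pos: [0.5329, -0.0262, 0.0501]
eef_rot: [0.742, 0.67, 0.0, 0.0]
ft_force: [-0.4, -3.2, 1.2]
width: 0.0003
grip_force: 1.4
```

>>> step_arm(
  delta_pos=[
    [0.02,0.2,0],
    [0.02,0.2,0],
    [0.02,0.2,0],
    [0.02,0.2,0],
    [0.02,0.2,0],
    [0.02,0.2,0],
    [0.02,0.2,0],
    [0.02,0.2,0],
    [0.02,0.2,0],
    [0.02,0.2,0],
    [0,0,0],
  ],
  turn=[0,0,0,0,0,0,0,0,0,0,0],
)

```text
time: 7.75
ee_pos: [0.538, 0.0247, 0.05]
eef_rot: [0.742, 0.671, 0.0, -0.0]
ft_force: [-0.8, -0.1, -0.2]
width: 0.0004
grip_force: 0.0
```

```bash
python3 -c "
from h import *
where('p2')
a,b=ld('p2scene'),ld('p2side')
cv2.imwrite('pics/m2.png',np.hstack([cv2.resize(a['image'][80:330,120:400],(400,357)),cv2.resize(b['image'][100:330,160:420],(400,357))])[:,:,::-1])
"
```

```text
tcp [-0.034  -0.0017  0.05  ] F -0.2 t 7.75
scene 72 knob x,y,ztop 0.0455 0.0103 [0.0852 0.0871]
side 23 knob x,y,ztop 0.0422 0.0158 [0.0865 0.0874]
```

View pics/m2.png

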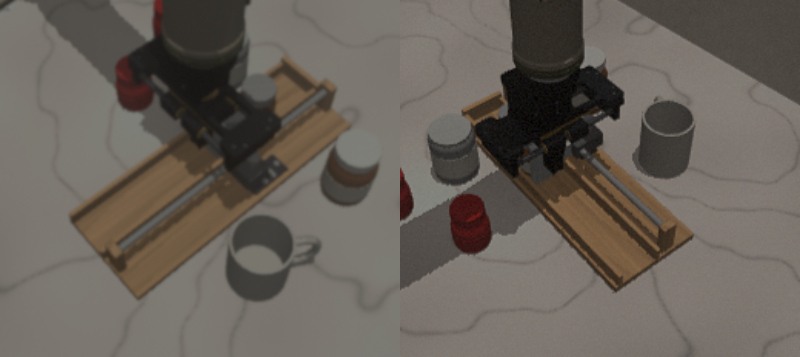

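The fingers sit behind the plate, the knob is at about y +12 mm, and the jars are ahead. Small steps toward the first ridge from here.

>>> step_arm(
  delta_pos=[
    [0.01,0.1,0],
    [0.01,0.1,0],
    [0.01,0.1,0],
    [0.01,0.1,0],
  ],
  turn=[0,0,0,0],
)

```text
time: 8.25
ee_pos: [0.5388, 0.0334, 0.05]
eef_rot: [0.742, 0.67, -0.0, 0.0]
ft_force: [-0.2, -3.1, -0.3]
width: 0.0005
grip_force: 1.1
```

>>> step_arm(
  delta_pos=[
    [0.004,0.04,0],
    [0.004,0.04,0],
  ],
  turn=[0,0],
)

```text
time: 8.45
ee_pos: [0.539, 0.0355, 0.05]
eef_rot: [0.742, 0.67, -0.0, 0.0]
ft_force: [-1.4, -1.9, 0.7]
width: 0.0004
grip_force: 1.0
```

>>> step_arm(
  delta_pos=[
    [0.004,0.04,0],
    [0.004,0.04,0],
  ],
  turn=[0,0],
)

```text
time: 8.65
ee_pos: [0.5393, 0.0374, 0.0501]
eef_rot: [0.742, 0.67, 0.0, 0.0]
ft_force: [-0.6, -4.1, 0.1]
width: 0.0005
grip_force: 1.8
```

>>> step_arm(
  delta_pos=[
    [0.004,0.04,0],
    [0.004,0.04,0],
  ],
  turn=[0,0],
)

```text
time: 8.85
ee_pos: [0.5393, 0.038, 0.0501]
eef_rot: [0.743, 0.67, -0.001, 0.0]
ft_force: [-1.0, -9.0, 3.1]
width: 0.0007
grip_force: 4.6
```

First ridge met at TCP y ≈ 0.037, so the notch should be near 0.052.

>>> step_arm(
  delta_pos=[
    [0.004,0.04,0],
    [0.004,0.04,0],
  ],
  turn=[0,0],
)

```text
time: 9.05
ee_pos: [0.5393, 0.0386, 0.0501]
eef_rot: [0.743, 0.669, -0.001, 0.001]
ft_force: [-2.2, -11.9, 3.0]
width: 0.0007
grip_force: 6.0
```

>>> step_arm(
  delta_pos=[
    [0.004,0.04,0],
    [0,0,0],
  ],
  turn=[0,0],
)

```text
time: 9.25
ee_pos: [0.5395, 0.0408, 0.0501]
eef_rot: [0.743, 0.67, -0.001, 0.0]
ft_force: [-1.7, -6.3, 1.8]
width: 0.0005
grip_force: 3.2
```

>>> step_arm(
  delta_pos=[
    [0.004,0.04,0],
    [0,0,0],
  ],
  turn=[0,0],
)

```text
time: 9.45
ee_pos: [0.5398, 0.043, 0.0501]
eef_rot: [0.742, 0.67, -0.0, 0.0]
ft_force: [-1.3, -3.1, 0.5]
width: 0.0004
grip_force: 1.7
```

>>> step_arm(
  delta_pos=[
    [0.004,0.04,0],
    [0,0,0],
  ],
  turn=[0,0],
)

```text
time: 9.65
ee_pos: [0.5401, 0.0452, 0.0501]
eef_rot: [0.742, 0.67, 0.0, -0.0]
ft_force: [1.1, -0.5, -0.7]
width: 0.0002
grip_force: 0.0
```

>>> step_arm(
  delta_pos=[
    [0.004,0.04,0],
    [0,0,0],
  ],
  turn=[0,0],
)

```text
time: 9.85
ee_pos: [0.5402, 0.0462, 0.0501]
eef_rot: [0.742, 0.67, 0.0, -0.0]
ft_force: [0.4, -0.3, 0.4]
width: 0.0004
grip_force: 0.0
```

```bash
python3 -c "
from h import *
where('p3')"
```

```text
tcp [-0.034   0.0199  0.0501] F -0.26 t 9.85
scene 73 knob x,y,ztop 0.0458 0.0383 [0.085  0.0869]
side 23 knob x,y,ztop 0.0422 0.0411 [0.087  0.0881]
```

The knob is down (top 0.087, as before the catch) at y 38 mm against the measured notch at 39, and the paddle has jumped ahead of the fingers with zero force. Drawing back.

>>> step_arm(
  delta_pos=[
    [-0.03,-0.3,0],
    [-0.05,-0.5,0],
    [-0.08,-0.8,0],
    [-0.08,-0.8,0],
    [0,0,0.6],
    [0,0,1],
    [0,0,1],
    [0,0,1],
    [0,0,1],
    [0,-1,1],
  ],
  turn=[0,0,0,0,0,0,0,0,0,0],
)

```text
time: 10.95
ee_pos: [0.5342, -0.037, 0.1916]
eef_rot: [0.741, 0.672, 0.001, -0.0]
ft_force: [0.9, -0.0, 0.4]
width: 0.0008
grip_force: 0.0
```

>>> step_arm(
  delta_pos=[
    [-0.5,-1,1],
    [-0.5,-1,0],
    [-0.5,-1,0],
    [-0.5,-1,0],
    [-0.5,-1,0],
    [-0.5,-1,0],
    [0,0,0],
    [0,0,0],
  ],
  turn=[0,0,0,0,0,0,0,0],
)

```text
time: 11.75
ee_pos: [0.4588, -0.1901, 0.2156]
eef_rot: [0.743, 0.67, 0.001, 0.0]
ft_force: [-0.3, 0.4, -1.0]
width: 0.0004
grip_force: 0.0
```

```bash
python3 -c "
from h import *
where('p4')
a,b=ld('p4scene'),ld('p4side')
cv2.imwrite('pics/m4.png',np.hstack([cv2.resize(a['image'][80:290,170:400],(400,365)),cv2.resize(b['image'][110:300,170:380],(400,365))])[:,:,::-1])
"
```

```text
tcp [-0.091  -0.2234  0.2156] F 0.37 t 11.75
scene 90 knob x,y,ztop 0.0445 0.0383 [0.0855 0.0871]
side 45 knob x,y,ztop 0.0378 0.0416 [0.0856 0.0875]
```

View pics/m4.png

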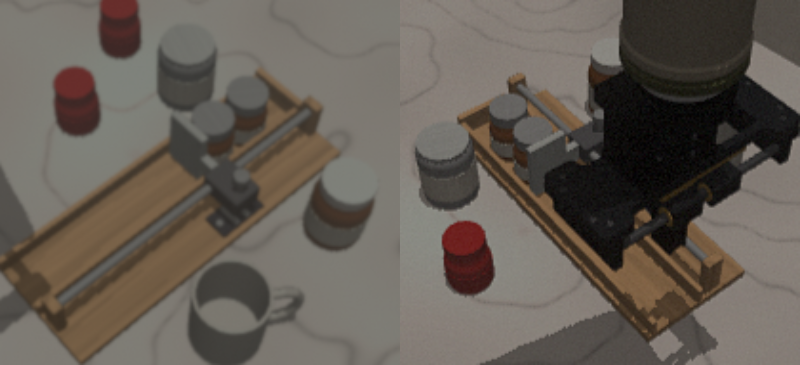

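Both jars stand upright in the lane ahead of the paddle, the carriage sits over the catch with its knob down, and total travel was about 140 mm, as measured beforehand. The hand is clear.

```bash
python3 -c "
from bench import *
print(close_job())"
```

```text
the job is handed in; nothing more can be done
None
```

I pushed the paddle about 140 mm from behind until its pin dropped into the catch notch, with both jars upright in the lane and the hand drawn clear, and handed the job in; the judge's result was not shown.

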